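Load the chip carrier from the storage tray, position for position

ROBOT

A 6-joint arm with a two-finger parallel gripper is mounted at the origin on a cart in front of the work surface, level with it; the furniture and walls round the work are solid. World frame = base frame: x ahead of the robot, y to its left, z up, the work surface at z = 0. Lengths are in m, angles in degrees, forces in N, time in s.
With the tool pointing down it reaches from about 0.35 to 0.725 m from the base axis. Payload 4.3 kg.
Tool frame: the origin (TCP) lies midway between the tips of the shut fingers; the grasp point (between the pads) lies 19 mm behind it; z points along the fingers, y is the line along which they close (so a half turn about z gives the same grasp; the last joint's range is limited). The gripper opens to 85 mm and grips with 20 to 120 N. Pads are 22 mm wide; open, the fingers measure 114 mm over their backs; the gripper's body (76 mm by 85 mm) begins 54 mm behind the grasp point. The pads swing forward as they close: fully open they stand 13 mm farther back than shut.
Start: joints at [-70.548, 21.618, 4.641, 73.018, 0, 83.68], TCP at [0.25, -0.518, 0.231] pointing down, gripper open.
Joint ranges: [-156.06, 156.06], [-48.1, 94.91], [-58.44, 69.94], [-101.28, 121.22], [-78.64, 73.56], [-180, 180]. Speed limits (degrees/s): [147.25, 147.25, 180, 180, 180, 180].

INTERFACE

Orientations are given as a 3x3 rotation matrix whose columns are the frame's x, y, z axes.
In Python, from rig import bot gives the robot as it stands.
- The arm moves only by the tool apply_moves, never from a script. Its argument "targets" is one flat list of numbers, 6 for each row, row after row: the shift along the tool's x, y, z in cm, then the turn, a rotation vector about the tool's x, y, z in rad. A call has exactly 8 rows; each row shifts and turns the commanded pose from where the row before left it, along the tool's axes as they then stand; what a row does not reach is not made up. A row lasts 1/8 s, in which the tool goes at most 62.5 mm and 10.7 degrees, less where a joint would pass 70% of its speed; a pose out of reach is approached as far as the arm can. A call with a gripper value outside its range is refused whole. "grip" is the opening, from 0 (shut) to 1 (fully open), set as the call begins (left out, the last holds). The fingers move at their own pace and stop on an object; the grip force is fixed at half the most. Time passes only in rows, so rows that do not move let the fingers close, or fill a call up. It gives the time, the measured TCP pose, the force, the opening and the grip force at its end, in the units of the state.
- bot.sense(): the state, without advancing time (a new reading comes with each control period).
- bot.capture(name): name is "scene" or "top" or "wrist"; returns a dict with "frame" (420x560x3 uint8, red, green, blue), "fx", "fy", "cx", "cy" (pixels), "k1" (the pictures are not rectified: a ray, as slopes to the right and down, at radius r is drawn at 1 + k1 r^2 times it, then the intrinsics apply), "origin" and "attitude" of the camera in the world; the wrist camera has in their place "hand_eye" (4x4, takes a point from camera to tool coordinates, whose origin is the TCP and whose axes are the flange's). Camera axes: x right, y down, z forward; pixel columns grow to the right and rows downward; lengths in m; the calibration is good to about 2 mm. A picture is of the moment at which its call begins: read the wrist's pose just before it. There is no depth.
- bot.finish_job(): hands the job in; it is judged then, once.
The state is a dict: "t": time; "qpos": joint angles; "dq": joint speeds; "joint_efforts": joint torques, N m; "ee_pos": TCP position; "tcp_rot": TCP orientation; "wrist_force": force on the tool from outside, world axes, zero at the start; "wrist_torque": the same for the moment, N m; "grip_width": opening from 0.0 (shut) to 1.0 (fully open); "grasp_force": force on a finger pad.
Only numpy, scipy, OpenCV 4.12 (cv2) and the standard library are available. Lean on these libraries where they do the work, as an engineer would, in place of code of your own. Each camera call takes 0.05 s, during which the arm holds its last target. There are 200 camera calls.

TASK

Move the four chip packs from the grey storage tray into the same positions of the aluminium carrier, because the test program finds each chip by its position: position 1 is the nest next to the pull handle on either holder (the tray's loop, the carrier's ring), and the others follow in a row. Take each pack straight across, keeping it level, never putting it on the bench or into a wrong nest of the carrier on the way, and set it down gently so that it lies flat inside its nest.

Things in the scene. Friction and masses are not known exactly. Their poses are not given: they have to be found in the camera images.
- storage_tray: Filled holder: grey plastic tray, 286 x 84 mm, fixed; loop handle (24 mm) at its +x end. Nest centres at x = +105, +35, -35, -105 mm: positions 1, 2, 3, 4; floors 6 mm over the underside. Nest 67 mm along x, 68 along y; ribs and corner lips 5.5 mm over the floor; middle 43 mm of each long side open for fingers closing along y. Origin: underside, centre of the row; z up.
- carrier: Empty holder: aluminium plate, 286 x 84 mm, fixed. Nest centres at x = 105, 35, -35, -105 mm, numbered from the end that has the finger ring (may be +x or -x); floors 6 mm over the underside. Nest 67 mm along x, 68 along y; ribs and corner lips 5.5 mm over the floor; middle 43 mm of each long side open for fingers closing along y. Origin: underside, centre of the row; z up.
- finger_ring: Pull handle of the carrier: flat dark steel ring, 46 mm across with a 26 mm hole, 5 mm thick, fixed to one end of the carrier (sticks out 26 mm; two short rubber bumpers are at the other end), 146 mm from the carrier's centre; position 1 is the nest next to it. Origin: centre of the ring, underside.
- gel_box_dark: Closed sample box, black base and clear lid, 52 x 52 mm (4 mm catch on the -x side), 24 mm high, 50 g. Starts in a nest of the storage tray, square to it within 0.06 rad, its x along the row; free to grip only across the row (its y sides). Origin: centre of the underside; z up.
- gel_box_clear: Closed sample box, clear base and lid, 52 x 52 mm (4 mm catch on the -x side), 24 mm high, 50 g. Starts in a nest of the storage tray, square to it within 0.06 rad, its x along the row; free to grip only across the row (its y sides). Origin: centre of the underside; z up.
- waffle_dark: Open black waffle tray with small chips, 51 x 51 mm, 8 mm high, 30 g. Starts in a nest of the storage tray, square to it within 0.06 rad, its x along the row; free to grip only across the row (its y sides). Origin: centre of the underside; z up.
- waffle_light: Open white waffle tray with small chips, 51 x 51 mm, 8 mm high, 30 g. Starts in a nest of the storage tray, square to it within 0.06 rad, its x along the row; free to grip only across the row (its y sides). Origin: centre of the underside; z up.
Things that resemble listed ones, but are neither listed nor needed, are in the scene too. Leave any brown look-alike of the waffle_light alone.

How it is judged:
By the outcome, as a careful person would: the job done as asked, in the order asked, and still so for the second after the job is handed in, with the robot touching nothing.
It also fails if it takes over 77 s, if anything falls off the work surface, if the arm or the gripper's body presses on something with over 40 N, if the wrist force passes 120 N, or if a joint passes its speed limit or range.

## Working session

There is one attempt and no reset: what is moved stays moved. The work goes in short steps, Python scripts to look and compute and a tool call to move; the robot and the scene stay as the last step left them, time stands still between calls to the robot, and variables do not carry over. Pictures are saved under pics/ and viewed, at most 14 in all, crops included, and the job is handed in when it is done.

Besides the shell and the picture viewer there is one more tool, called after "Request:" by a JSON object that holds its "fn" and its "kwargs", one argument or row to a line. apply_moves: Moves the arm, as the interface text tells. Its arguments: {"type":"object","properties":{"targets":{"type":"array"},"grip":{"type":"number"}},"required":["targets"]}

```bash
ls; mkdir -p pics
python3 - <<'E'
from rig import bot
import cv2
s=bot.sense(); print(s)
for n in("scene","top"):
    c=bot.capture(n); cv2.imwrite(f"pics/{n}0.png",c["frame"][:,:,::-1]); print({k:v for k,v in c.items() if k!="frame"})
E
```

```text
pics
{'t': 0.0, 'qpos': array([-7.05469361e+01,  2.16619705e+01,  4.56274851e+00,  7.30190697e+01,
       -1.49630972e-04,  8.36801958e+01]), 'dq': array([-0.10075735, -0.00595459,  0.03208888, -0.03169714, -0.00754076,
       -0.12265025]), 'joint_efforts': array([-7.04204422e-05, -4.63603234e+01,  2.69877487e+01,  2.07004318e-02,
       -5.33858679e-05, -3.19649907e-06]), 'ee_pos': array([ 0.24979459, -0.51717093,  0.23035891]), 'tcp_rot': array([[ 9.00524846e-01,  4.34804007e-01, -6.90038014e-04],
       [ 4.34804497e-01, -9.00522772e-01,  1.94585034e-03],
       [ 2.24668579e-04, -2.05231821e-03, -9.99997869e-01]]), 'wrist_force': array([0.11505079, 0.27438633, 0.17639719]), 'wrist_torque': array([0.00822978, 0.022552  , 0.05670263]), 'grasp_force': 0.0, 'grip_width': 0.9995543544917271}
{'fx': 408.5191697100347, 'fy': 408.5191697100347, 'cx': 277.6684410623016, 'cy': 201.33825529176218, 'k1': -0.04070400302629424, 'origin': array([ 1.26741949, -0.19218901,  0.76384506]), 'attitude': array([[ 0.303226  ,  0.6429208 , -0.70335399],
       [ 0.95270239, -0.18881098,  0.23813561],
       [ 0.02030138, -0.74229594, -0.66976458]])}
{'fx': 429.1453628697748, 'fy': 429.1453628697748, 'cx': 276.50144584102253, 'cy': 211.08109123269384, 'k1': -0.037297754178226186, 'origin': array([0.32032245, 0.09042089, 1.06912556]), 'attitude': array([[-0.02506649, -0.98095477,  0.19261206],
       [-0.99964822,  0.02292565, -0.01333581],
       [ 0.00866607, -0.19287858, -0.98118436]])}
```

View pics/top0.png

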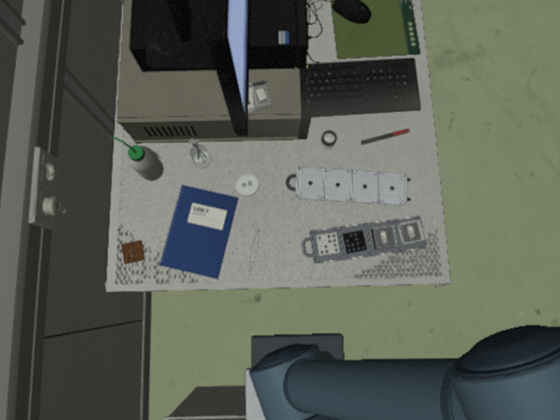

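View pics/scene0.png

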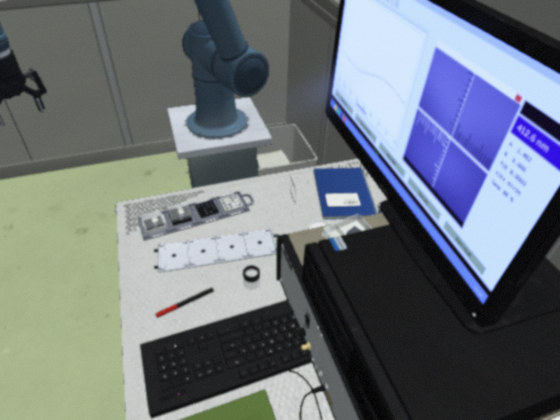

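The top view shows the carrier (about 292–410, 165–205) with its ring on the left at (292,183) and its bumpers on the right at 409. The tray (303–425, 215–262) has its loop on the left at (308,246). Its packs, left to right, are white waffle, black waffle and two gel boxes. The scene view shows the same, plus a loose black ring and a pen beyond the carrier, and the monitor and keyboard at the back.

```bash
cat > h.py <<'E'
import numpy as np, cv2
from rig import bot
def K(c): return np.array([[c["fx"],0,c["cx"]],[0,c["fy"],c["cy"]],[0,0,1.]])
def pose(c,s=None):
    if "origin" in c: return np.array(c["attitude"]),np.array(c["origin"])
    H=np.array(c["hand_eye"]); R=np.array(s["tcp_rot"]); return R@H[:3,:3], R@H[:3,3]+s["ee_pos"]
def ray(c,px,z,s=None):
    """pixels -> world points on plane z"""
    R,o=pose(c,s); px=np.asarray(px,float).reshape(-1,2)
    d=np.stack([(px[:,0]-c["cx"])/c["fx"],(px[:,1]-c["cy"])/c["fy"]],1); u=d.copy()
    for _ in range(8): u=d/(1+c["k1"]*(u**2).sum(1,keepdims=True))
    w=np.c_[u,np.ones(len(u))]@R.T
    return o+w*((z-o[2])/w[:,2])[:,None]
def proj(c,P,s=None):
    R,o=pose(c,s); q=(np.asarray(P,float).reshape(-1,3)-o)@R; u=q[:,:2]/q[:,2:]
    u=u*(1+c["k1"]*(u**2).sum(1,keepdims=True)); return u*[c["fx"],c["fy"]]+[c["cx"],c["cy"]]
E
python3 - <<'E'
from h import *
c=bot.capture("top")
f=c["frame"][155:275,280:440,::-1]; cv2.imwrite("pics/topcrop.png",cv2.resize(f,None,fx=5,fy=5,interpolation=cv2.INTER_CUBIC))
print(ray(c,[[292,183],[310,183],[338,185],[365,187],[392,188],[308,246],[328,243],[355,241],[383,237],[409,233],[409,182],[408,199]],0.006).round(3))
print(ray(c,[[304,104],[120,138],[447,280],[110,290]],0.0).round(3))
w=bot.capture("wrist"); print(w["hand_eye"],w["fx"])
E
```

```text
[[ 0.601  0.034  0.006]
 [ 0.6   -0.012  0.006]
 [ 0.593 -0.083  0.006]
 [ 0.587 -0.152  0.006]
 [ 0.582 -0.222  0.006]
 [ 0.439 -0.     0.006]
 [ 0.445 -0.05   0.006]
 [ 0.448 -0.118  0.006]
 [ 0.457 -0.189  0.006]
 [ 0.465 -0.256  0.006]
 [ 0.597 -0.267  0.006]
 [ 0.553 -0.261  0.006]]
[[ 0.821 -0.005  0.   ]
 [ 0.736  0.483  0.   ]
 [ 0.346 -0.344  0.   ]
 [ 0.342  0.49   0.   ]]
[[ 6.97950122e-04 -9.65607768e-01 -2.60002215e-01  6.56739301e-02]
 [ 9.99998843e-01  3.22528906e-04  1.48657541e-03 -8.26631076e-04]
 [-1.35159053e-03 -2.60002951e-01  9.65606876e-01 -1.42510775e-01]
 [ 0.00000000e+00  0.00000000e+00  0.00000000e+00  1.00000000e+00]] 349.0300026909086
```

View pics/topcrop.png

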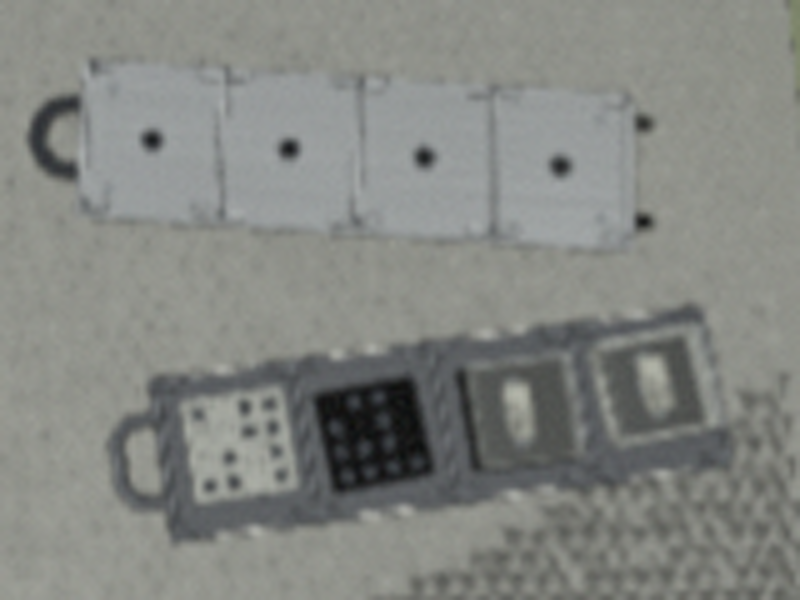

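The crop confirms it: the ring is at the left end and the two bumpers at the right. The carrier's nest holes are at (310,183), (338,185), (365,186) and (392,188), 70 mm apart as they should be. I'll move the wrist camera over both holders for an accurate measurement.

Request:
{"fn": "apply_moves", "kwargs": {
  "targets": [4.9, -3, 0, 0, 0, 0, 4.9, -3, 0, 0, 0, 0, 4.9, -3, 0, 0, 0, 0, 4.9, -3, 0, 0, 0, 0, 4.9, -3, 0, 0, 0, 0, 4.9, -3, 0, 0, 0, 0, 4.9, -3, 0, 0, 0, 0, 4.9, -3, 0, 0, 0, 0]
}}

```text
t: 1.2
ee_pos: [0.4994, -0.1296, 0.2313]
tcp_rot: [[0.901, 0.435, 0.0], [0.435, -0.901, -0.0], [-0.0, 0.0, -1.0]]
wrist_force: [0.7, -0.7, -0.6]
grip_width: 0.998
grasp_force: 0.0
```

Request:
{"fn": "apply_moves", "kwargs": {
  "targets": [0, 0, 0, 0, 0, -0.14, 0, 0, 0, 0, 0, -0.14, 0, 0, 0, 0, 0, -0.14, 0, 0, 0, 0, 0, -0.14, 0, 0, 0, 0, 0, -0.14, 0, 0, 0, 0, 0, -0.14, 0, 0, 0, 0, 0, -0.14, 0, 0, 0, 0, 0, -0.14]
}}

```text
t: 2.2
ee_pos: [0.4985, -0.1312, 0.2311]
tcp_rot: [[-0.004, 1.0, -0.0], [1.0, 0.004, 0.0], [0.0, -0.0, -1.0]]
wrist_force: [-1.3, 0.6, -0.4]
grip_width: 1.0
grasp_force: 0.0
```

Run:
```python
from h import *
import pickle
s=bot.sense(); c=bot.capture("wrist"); pickle.dump((s,c),open("w1.pkl","wb"))
print(s["t"],s["ee_pos"],s["tcp_rot"].round(4))
cv2.imwrite("pics/w1.png",c["frame"][:,:,::-1])
```

```text
2.2 [ 0.49848425 -0.13120768  0.2310726 ] [[-3.6e-03  1.0e+00 -5.0e-04]
 [ 1.0e+00  3.6e-03  1.0e-04]
 [ 1.0e-04 -5.0e-04 -1.0e+00]]
```

View pics/w1.png

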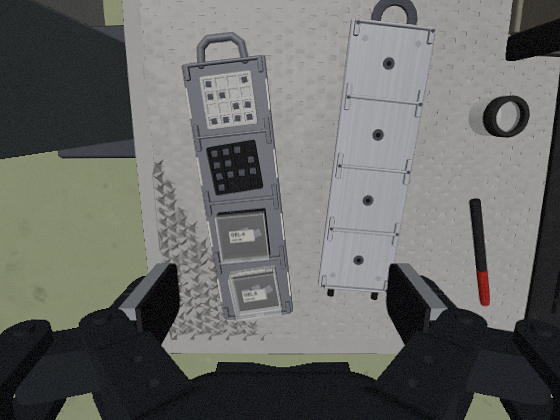

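The wrist view shows both holders whole. The tray has its loop at (221,48), white waffle at (230,99), black waffle at (235,167), dark-base box at (241,235) and clear box at (254,291). The carrier's ring is at (395,12), with nest holes at (388,63), (378,135), (368,200) and (358,260).

Run:
```python
from h import *
import pickle
s,c=pickle.load(open("w1.pkl","rb")); f=c["frame"]; g=cv2.cvtColor(f,cv2.COLOR_RGB2GRAY)
H=[]
for x,y in[(388,63),(378,135),(368,200),(358,260)]:
    w=g[y-12:y+13,x-12:x+13]; m=(w<(int(w.min())+int(np.median(w)))//2).astype(np.uint8)
    M=cv2.moments(m,True); H.append((x-12+M["m10"]/M["m00"],y-12+M["m01"]/M["m00"]))
h=ray(c,H,.006,s); print("holes",h.round(4).tolist(),np.linalg.norm(np.diff(h,axis=0),axis=1).round(4))
d=h[0]-h[3]; print("psi carrier",np.degrees(np.arctan2(d[1],d[0])))
# waffles by mask
def blob(m,x0,y0,x1,y1,z,n):
    z0=np.zeros_like(m);z0[y0:y1,x0:x1]=m[y0:y1,x0:x1]
    k=cv2.morphologyEx(z0,cv2.MORPH_CLOSE,np.ones((9,9)))
    cn=max(cv2.findContours(k,0,1)[0],key=cv2.contourArea); r=cv2.minAreaRect(cn); B=ray(c,cv2.boxPoints(r),z,s)
    e=np.diff(np.vstack([B,B[:1]]),axis=0); a=np.degrees(np.arctan2(e[:,1],e[:,0]))%90
    print(n,r,B.mean(0).round(4),np.linalg.norm(e,axis=1).round(4),a.round(1))
blob(((g>170)*255).astype(np.uint8),195,60,265,133,.014,"light")
blob(((g<55)*255).astype(np.uint8),200,133,270,203,.014,"dark")
cr=f[20:330,170:300,::-1]; a=cv2.resize(cr[:170],None,fx=3.5,fy=3.5,interpolation=cv2.INTER_CUBIC); b=cv2.resize(cr[140:310],None,fx=3.5,fy=3.5,interpolation=cv2.INTER_CUBIC)
b=cv2.resize(f[195:325,190:310,::-1],None,fx=4.5,fy=4.5,interpolation=cv2.INTER_CUBIC); cv2.imwrite("pics/gel.png",b)
# tray corners rough
```

```text
holes [[0.6025, -0.012, 0.006], [0.5966, -0.0816, 0.006], [0.5906, -0.1515, 0.006], [0.5846, -0.2213, 0.006]] [0.0698 0.0701 0.0701]
psi carrier 85.1002858375987
light ((228.0240478515625, 98.93013000488281), (51.01519012451172, 50.023963928222656), 82.40535736083984) [ 0.4441 -0.048   0.014 ] [0.0489 0.0482 0.0505 0.0485] [7.1 7.  7.4 5.2]
dark ((232.09344482421875, 170.08741760253906), (53.80067825317383, 55.326942443847656), 80.96051788330078) [ 0.4459 -0.1189  0.014 ] [0.0567 0.0556 0.0589 0.0561] [9.  8.3 9.4 6.1]
```

View pics/gel.png

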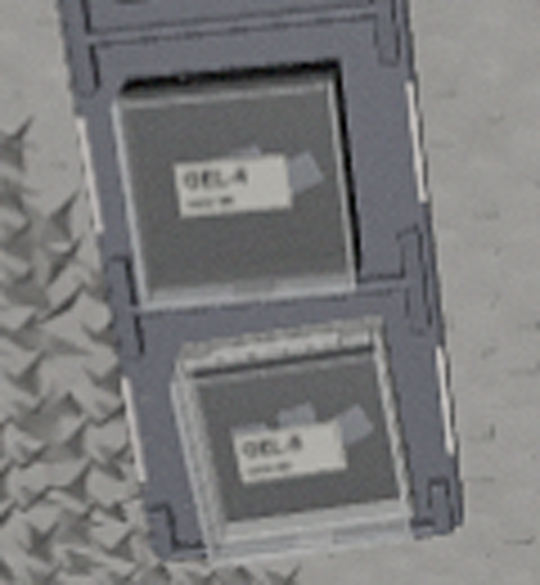

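The crop shows the dark-base box's lid with corners near (118,92), (338,72), (355,285) and (145,302). The clear box's lid corners are near (185,378), (385,345), (412,518) and (213,548). Both boxes sit square inside their nests.

Run:
```python
from h import *
import pickle
s,c=pickle.load(open("w1.pkl","rb")); f=c["frame"]
def rep(n,px,z):
    B=ray(c,px,z,s); e=np.diff(np.vstack([B,B[:1]]),axis=0)
    print(n,B.mean(0).round(4),np.linalg.norm(e,axis=1).round(4),(np.degrees(np.arctan2(e[:,1],e[:,0]))%90).round(1))
    return B
q=lambda L:[(x/4.5+190-.4,y/4.5+195-.4) for x,y in L]
rep("geldark",q([(118,92),(338,72),(355,285),(145,302)]),.03)
rep("gelclear",q([(185,378),(385,345),(412,518),(213,548)]),.03)
rep("tray",[(182,67),(263,55),(292.7,311.7),(226.7,319.9)],.0115)
P=ray(c,[(182,67),(263,55),(292.7,311.7),(226.7,319.9)],.0115,s)
m=P.mean(0); d=(P[0]+P[1]-P[2]-P[3])[:2]; d/=np.linalg.norm(d)
for x in(.105,.035,-.035,-.105): print("nest",(m[:2]+x*d).round(4))
cv2.imwrite("pics/waf.png",cv2.resize(f[60:205,180:290,::-1],None,fx=4,fy=4,interpolation=cv2.INTER_CUBIC))
# monitor corner clearance
t=bot.capture("top"); sc=bot.capture("scene")
print("mon top-ray z=.2,.3,.45",[ray(t,[(240,133)],z)[0].round(3) for z in(.2,.3,.45)])
print("mon scene-ray",[ray(sc,[(330,100)],z)[0].round(3) for z in(.1,.2,.3,.45)])
```

```text
geldark [ 0.4571 -0.1857  0.03  ] [0.0504 0.052  0.0499 0.0517] [5.6 3.9 5.3 4.4]
gelclear [ 0.4698 -0.2523  0.03  ] [0.0488 0.0469 0.0501 0.0466] [10.5  8.1 10.   6.4]
tray [ 0.4556 -0.1513  0.0115] [0.08   0.2801 0.0786 0.2809] [7.8 6.6 8.4 6.8]
nest [ 0.4434 -0.047 ]
nest [ 0.4516 -0.1165]
nest [ 0.4597 -0.186 ]
nest [ 0.4679 -0.2555]
mon top-ray z=.2,.3,.45 [array([0.663, 0.153, 0.2  ]), array([0.624, 0.145, 0.3  ]), array([0.565, 0.135, 0.45 ])]
mon scene-ray [array([0.133, 0.369, 0.1  ]), array([0.304, 0.284, 0.2  ]), array([0.475, 0.2  , 0.3  ]), array([0.731, 0.073, 0.45 ])]
```

View pics/waf.png

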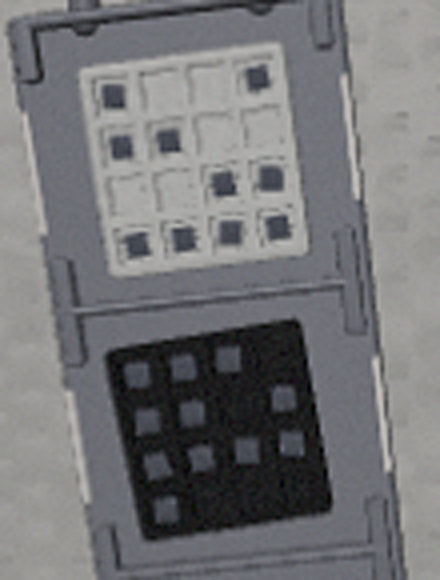

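The crop shows white waffle corners at (78,70), (278,43), (310,250), (115,278) and black waffle corners at (105,350), (302,320), (332,512), (145,540). Both sit well inside the ribs.

```bash
cat >> h.py <<'E'
from scipy.spatial.transform import Rotation as Ro
def go(p,psi,s=None):
    """shift (cm, tool axes now), turn (rotvec, rad), shift if turned first"""
    s=s or bot.sense(); R=np.array(s["tcp_rot"]); a=np.radians(psi)
    T=np.array([[np.cos(a),np.sin(a),0],[np.sin(a),-np.cos(a),0],[0,0,-1]]); d=(np.array(p)-s["ee_pos"])*100
    print("t",round(s["t"],2),"shift",(R.T@d).round(2),"turn",Ro.from_matrix(R.T@T).as_rotvec().round(4),"turned-first shift",(T.T@d).round(2),"z",round(s["ee_pos"][2],4))
E
python3 - <<'E'
from h import *
import pickle
s,c=pickle.load(open("w1.pkl","rb"))
for n,L in(("light",[(78,70),(278,43),(310,250),(115,278)]),("dark",[(105,350),(302,320),(332,512),(145,540)])):
    B=ray(c,[(x/4+180-.4,y/4+60-.4) for x,y in L],.014,s); e=np.diff(np.vstack([B,B[:1]]),axis=0)
    print(n,B.mean(0).round(4),np.linalg.norm(e,axis=1).round(4),(np.degrees(np.arctan2(e[:,1],e[:,0]))%90).round(1))
go((.444,-.049,.10),97)
E
```

```text
light [ 0.4445 -0.0487  0.014 ] [0.0493 0.0495 0.0497 0.0502] [7.2 8.3 8.  7.8]
dark [ 0.4489 -0.1158  0.014 ] [0.051  0.05   0.0501 0.0502] [8.6 8.2 8.8 9.2]
t 2.35 shift [ 8.2  -5.48 13.12] turn [-3.000e-04 -1.000e-04 -1.254e-01] turned-first shift [ 8.82 -4.41 13.11] z 0.2311
```

Request:
{"fn": "apply_moves", "kwargs": {
  "targets": [0, 0, 0, 0, 0, -0.13, 1.76, -0.88, 2.62, 0, 0, 0, 1.76, -0.88, 2.62, 0, 0, 0, 1.76, -0.88, 2.62, 0, 0, 0, 1.76, -0.88, 2.62, 0, 0, 0, 1.76, -0.88, 2.62, 0, 0, 0, 0, 0, 0, 0, 0, 0, 0, 0, 0, 0, 0, 0],
  "grip": 1
}}

```text
t: 3.35
ee_pos: [0.445, -0.0503, 0.1013]
tcp_rot: [[-0.128, 0.992, 0.002], [0.992, 0.128, -0.001], [-0.001, 0.002, -1.0]]
wrist_force: [0.4, -0.9, 0.3]
grip_width: 1.001
grasp_force: 0.0
```

Run:
```python
from h import *
s=bot.sense(); print(s["ee_pos"].round(4)); go((.4445,-.0487,.005),97.5,s)
```

```text
[ 0.445  -0.0503  0.1013]
t 3.35 shift [ 0.18 -0.05  9.63] turn [ 0.0018  0.0012 -0.0029] turned-first shift [ 0.17 -0.03  9.63] z 0.1013
```

Request:
{"fn": "apply_moves", "kwargs": {
  "targets": [0.17, 0, 2, 0, 0, 0, 0, 0, 2, 0, 0, 0, 0, 0, 2, 0, 0, 0, 0, 0, 1.5, 0, 0, 0, 0, 0, 1, 0, 0, 0, 0, 0, 0.5, 0, 0, 0, 0, 0, 0, 0, 0, 0, 0, 0, 0, 0, 0, 0]
}}

```text
t: 4.35
ee_pos: [0.4441, -0.0482, 0.0108]
tcp_rot: [[-0.129, 0.992, 0.001], [0.992, 0.129, -0.0], [-0.0, 0.001, -1.0]]
wrist_force: [0.2, -0.7, -0.4]
grip_width: 1.0
grasp_force: 0.0
```

Run:
```python
from h import *
for i in range(3):
    s=bot.sense(); go((.4445,-.0487,.005),97.5,s)
    c=bot.capture("wrist")
cv2.imwrite("pics/w2.png",c["frame"][:,:,::-1])
```

```text
t 4.35 shift [-0.06  0.03  0.58] turn [ 0.001   0.0005 -0.002 ] turned-first shift [-0.06  0.03  0.58] z 0.0108
t 4.4 shift [-0.06  0.03  0.58] turn [ 0.001   0.0005 -0.0019] turned-first shift [-0.06  0.03  0.58] z 0.0108
t 4.45 shift [-0.07  0.05  0.58] turn [ 0.0009  0.0005 -0.0019] turned-first shift [-0.07  0.05  0.58] z 0.0108
```

View pics/w2.png

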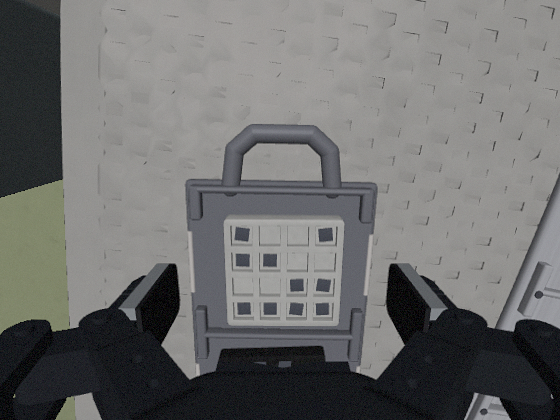

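The white waffle, (225–343, 217–326), is centred between the open fingers, which stand clear of the tray edges.

Request:
{"fn": "apply_moves", "kwargs": {
  "targets": [0, 0, 0.3, 0, 0, 0, 0, 0, 0.28, 0, 0, 0, 0, 0, 0, 0, 0, 0, 0, 0, 0, 0, 0, 0, 0, 0, 0, 0, 0, 0, 0, 0, 0, 0, 0, 0, 0, 0, 0, 0, 0, 0, 0, 0, 0, 0, 0, 0]
}}

```text
t: 5.5
ee_pos: [0.4435, -0.048, 0.0045]
tcp_rot: [[-0.129, 0.992, 0.0], [0.992, 0.129, -0.0], [-0.0, 0.0, -1.0]]
wrist_force: [0.3, 0.3, 0.3]
grip_width: 0.998
grasp_force: 0.0
```

Run:
```python
from h import *
s=bot.sense(); c=bot.capture("wrist"); go((.4445,-.0487,.005),97.5,s)
f=c["frame"]; g=cv2.cvtColor(f,cv2.COLOR_RGB2GRAY); m=np.zeros_like(g); m[205:340,215:355]=(g[205:340,215:355]>185)*255
m=cv2.morphologyEx(m,cv2.MORPH_CLOSE,np.ones((25,25))); m=cv2.morphologyEx(m,cv2.MORPH_OPEN,np.ones((15,15)))
r=cv2.minAreaRect(max(cv2.findContours(m,0,1)[0],key=cv2.contourArea)); B=ray(c,cv2.boxPoints(r),.014,s)
print(r,B.mean(0).round(4),np.linalg.norm(B-np.roll(B,1,0),axis=1).round(4))
```

```text
t 5.5 shift [-0.08  0.09 -0.05] turn [ 0.0001  0.0001 -0.0019] turned-first shift [-0.08  0.09 -0.05] z 0.0045Traceback (most recent call last):
  File "<stdin>", line 5, in <module>
ValueError: max() iterable argument is empty
```

Request:
{"fn": "apply_moves", "kwargs": {
  "targets": [0, 0, 0, 0, 0, 0, 0, 0, 0, 0, 0, 0, 0, 0, 0, 0, 0, 0, 0, 0, 0, 0, 0, 0, 0, 0, 0, 0, 0, 0, 0, 0, 0, 0, 0, 0, 0, 0, 0, 0, 0, 0, 0, 0, 0, 0, 0, 0],
  "grip": 0.3
}}

```text
t: 6.55
ee_pos: [0.4436, -0.048, 0.005]
tcp_rot: [[-0.129, 0.992, 0.0], [0.992, 0.129, -0.0], [-0.0, 0.0, -1.0]]
wrist_force: [-2.3, 0.8, 5.5]
grip_width: 0.569
grasp_force: 61.6
```

Request:
{"fn": "apply_moves", "kwargs": {
  "targets": [0, 0, -0.2, 0, 0, 0, 0, 0, -0.5, 0, 0, 0, 0, 0, -1, 0, 0, 0, 0, 0, -1.3, 0, 0, 0, 0, 0, -1.3, 0, 0, 0, 0, 0, -0.7, 0, 0, 0, 0, 0, 0, 0, 0, 0, 0, 0, 0, 0, 0, 0]
}}

```text
t: 7.55
ee_pos: [0.4432, -0.0479, 0.0543]
tcp_rot: [[-0.129, 0.992, -0.0], [0.992, 0.129, 0.0], [0.0, -0.0, -1.0]]
wrist_force: [-0.1, -0.9, -0.2]
grip_width: 0.571
grasp_force: 61.9
```

Run:
```python
from h import *
s=bot.sense(); c=bot.capture("wrist"); print(s["grip_width"],s["grasp_force"],s["wrist_force"].round(1)); go((.6025,-.012,.03),85.1,s)
cv2.imwrite("pics/w3.png",c["frame"][:,:,::-1])
```

```text
0.5708820581827834 61.947269439697266 [-0.1 -0.9 -0.2]
t 7.55 shift [ 1.51 16.26  2.42] turn [-0.0004 -0.      0.2145] turned-first shift [ 4.94 15.56  2.43] z 0.0543
```

View pics/w3.png

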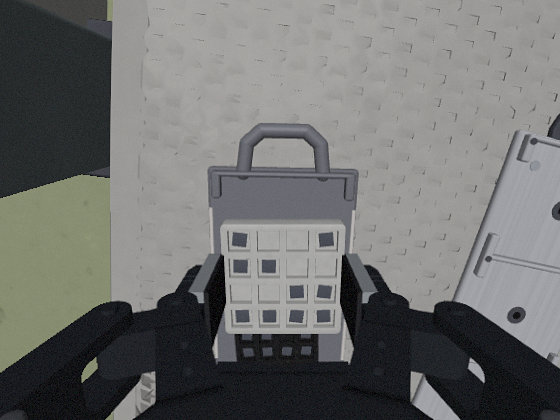

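The white waffle is held level between the pads (corners about (221,220), (345,222), (342,330), (225,334)). I'll measure its offset in the hand.

```bash
cat >> h.py <<'E'
def inhand(px,dz,s,c):
    B=ray(c,px,s["ee_pos"][2]+dz,s); T=(B-s["ee_pos"])@np.array(s["tcp_rot"])*1000
    print("in hand mm",T.mean(0).round(1),np.linalg.norm(B-np.roll(B,1,0),axis=1).round(4))
E
python3 - <<'E'
from h import *
s=bot.sense(); c=bot.capture("wrist")
inhand([(221,220),(345,222),(342,330),(225,334)],.009,s,c)
E
```

```text
in hand mm [ 0.7  0.1 -9. ] [0.0525 0.0496 0.0497 0.0516]
```

Request:
{"fn": "apply_moves", "kwargs": {
  "targets": [0.1, 1.5, 0, 0, 0, 0, 0.3, 3, 0, 0, 0, 0, 0.4, 4, 0, 0, 0, 0, 0.4, 4, 0, 0, 0, 0, 0.3, 2.76, 0, 0, 0, 0, 0, 1, 0, 0, 0, 0.107, 0, 0, 0, 0, 0, 0.107, 0, 0, 0, 0, 0, 0]
}}

```text
t: 8.65
ee_pos: [0.6036, -0.0118, 0.0539]
tcp_rot: [[0.083, 0.997, -0.0], [0.997, -0.083, 0.0], [0.0, -0.0, -1.0]]
wrist_force: [0.3, 0.3, -0.4]
grip_width: 0.573
grasp_force: 62.0
```

Run:
```python
from h import *
s=bot.sense(); go((.6025,-.0127,.0065),85.1,s)
c=bot.capture("wrist"); cv2.imwrite("pics/w4.png",c["frame"][:,:,::-1])
```

```text
t 8.65 shift [-0.09 -0.1   4.74] turn [-0.0001 -0.      0.0021] turned-first shift [-0.1  -0.1   4.74] z 0.0539
```

View pics/w4.png

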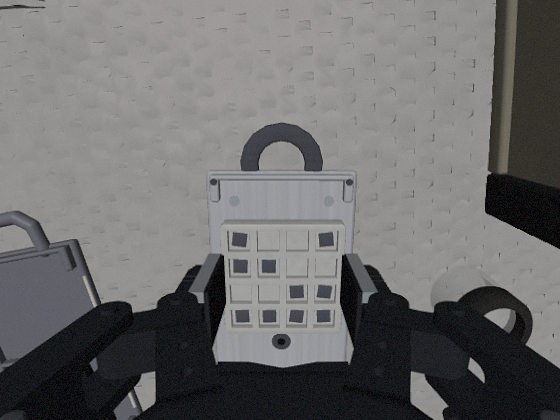

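The waffle is centred over the nest beside the ring at (282,150). Lowering it, slowly at the end.

Request:
{"fn": "apply_moves", "kwargs": {
  "targets": [-0.1, -0.1, 1, 0, 0, 0, 0, 0, 1.3, 0, 0, 0, 0, 0, 1.2, 0, 0, 0, 0, 0, 0.7, 0, 0, 0, 0, 0, 0.3, 0, 0, 0, 0, 0, 0.15, 0, 0, 0, 0, 0, 0.1, 0, 0, 0, 0, 0, 0, 0, 0, 0]
}}

```text
t: 9.7
ee_pos: [0.602, -0.0131, 0.0073]
tcp_rot: [[0.085, 0.996, 0.001], [0.996, -0.085, -0.0], [-0.0, 0.001, -1.0]]
wrist_force: [0.3, -0.0, -0.7]
grip_width: 0.571
grasp_force: 62.0
```

Request:
{"fn": "apply_moves", "kwargs": {
  "targets": [0, 0, 0.05, 0, 0, 0, 0, 0, 0.05, 0, 0, 0, 0, 0, 0.05, 0, 0, 0, 0, 0, 0, 0, 0, 0, 0, 0, 0, 0, 0, 0, 0, 0, 0, 0, 0, 0, 0, 0, 0, 0, 0, 0, 0, 0, 0, 0, 0, 0]
}}

```text
t: 10.7
ee_pos: [0.6017, -0.0131, 0.0055]
tcp_rot: [[0.085, 0.996, -0.0], [0.996, -0.085, -0.0], [-0.0, -0.0, -1.0]]
wrist_force: [0.3, 0.4, -0.0]
grip_width: 0.572
grasp_force: 62.0
```

Request:
{"fn": "apply_moves", "kwargs": {
  "targets": [0, 0, 0.03, 0, 0, 0, 0, 0, 0.02, 0, 0, 0, 0, 0, 0, 0, 0, 0, 0, 0, 0, 0, 0, 0, 0, 0, 0, 0, 0, 0, 0, 0, 0, 0, 0, 0, 0, 0, 0, 0, 0, 0, 0, 0, 0, 0, 0, 0]
}}

```text
t: 11.7
ee_pos: [0.6018, -0.0131, 0.0051]
tcp_rot: [[0.085, 0.996, 0.0], [0.996, -0.085, -0.0], [-0.0, 0.0, -1.0]]
wrist_force: [-0.1, 0.8, 3.4]
grip_width: 0.573
grasp_force: 62.3
```

Request:
{"fn": "apply_moves", "kwargs": {
  "targets": [0, 0, 0, 0, 0, 0, 0, 0, 0, 0, 0, 0, 0, 0, 0, 0, 0, 0, 0, 0, 0, 0, 0, 0, 0, 0, 0, 0, 0, 0, 0, 0, 0, 0, 0, 0, 0, 0, 0, 0, 0, 0, 0, 0, 0, 0, 0, 0],
  "grip": 1
}}

```text
t: 12.7
ee_pos: [0.6017, -0.0131, 0.005]
tcp_rot: [[0.085, 0.996, 0.0], [0.996, -0.085, -0.0], [-0.0, 0.0, -1.0]]
wrist_force: [0.5, 0.3, -0.8]
grip_width: 1.001
grasp_force: 0.0
```

Run:
```python
from h import *
go((.6017,-.0131,.09),98.5)
go((.449,-.116,.06),98.5)
```

```text
t 12.7 shift [ 0.  -0.  -8.5] turn [ 0.000e+00  1.000e-04 -2.334e-01] turned-first shift [ 0.  -0.  -8.5] z 0.005
t 12.7 shift [-11.55 -14.35  -5.5 ] turn [ 0.000e+00  1.000e-04 -2.334e-01] turned-first shift [ -7.92 -16.63  -5.5 ] z 0.005
```

Request:
{"fn": "apply_moves", "kwargs": {
  "targets": [0, 0, -2, 0, 0, 0, 0, 0, -3.5, 0, 0, 0, -2.4, -3, 0, 0, 0, 0, -3.4, -4.2, 0, 0, 0, 0, -3.4, -4.2, 0, 0, 0, 0, -2.35, -2.95, 0, 0, 0, 0, 0, 0, 0, 0, 0, -0.117, 0, 0, 0, 0, 0, -0.117]
}}

```text
t: 13.7
ee_pos: [0.4485, -0.1164, 0.0602]
tcp_rot: [[-0.151, 0.989, 0.0], [0.989, 0.151, -0.0], [-0.0, 0.0, -1.0]]
wrist_force: [0.4, -0.0, -0.8]
grip_width: 1.0
grasp_force: 0.0
```

Run:
```python
from h import *
s=bot.sense(); go((.449,-.116,.0055),98.5,s)
c=bot.capture("wrist"); cv2.imwrite("pics/w5.png",c["frame"][:,:,::-1])
```

```text
t 13.7 shift [0.04 0.05 5.47] turn [0.0003 0.0002 0.0033] turned-first shift [0.03 0.06 5.47] z 0.0602
```

View pics/w5.png

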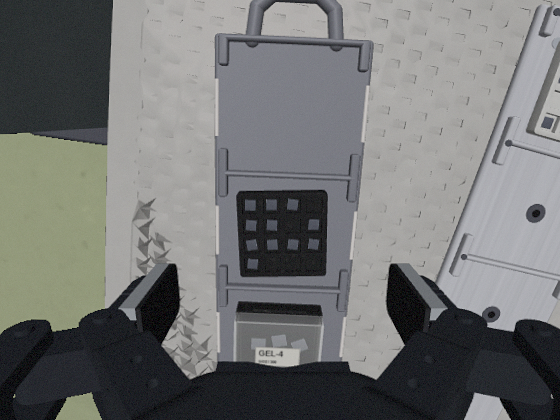

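The black waffle at (238–327, 190–277) is square to and centred under the gripper. The white one lies in carrier nest 1 at the right edge.

Request:
{"fn": "apply_moves", "kwargs": {
  "targets": [0.03, 0.05, 1.2, 0, 0, 0, 0, 0, 1.7, 0, 0, 0, 0, 0, 1.4, 0, 0, 0, 0, 0, 0.7, 0, 0, 0, 0, 0, 0.3, 0, 0, 0, 0, 0, 0.15, 0, 0, 0, 0, 0, 0, 0, 0, 0, 0, 0, 0, 0, 0, 0]
}}

```text
t: 14.75
ee_pos: [0.4498, -0.1158, 0.0059]
tcp_rot: [[-0.148, 0.989, 0.001], [0.989, 0.148, -0.0], [-0.0, 0.001, -1.0]]
wrist_force: [1.0, 0.0, 0.5]
grip_width: 0.999
grasp_force: 0.0
```

Request:
{"fn": "apply_moves", "kwargs": {
  "targets": [0, 0, 0, 0, 0, 0, 0, 0, 0, 0, 0, 0, 0, 0, 0, 0, 0, 0, 0, 0, 0, 0, 0, 0, 0, 0, 0, 0, 0, 0, 0, 0, 0, 0, 0, 0, 0, 0, 0, 0, 0, 0, 0, 0, 0, 0, 0, 0],
  "grip": 0.3
}}

```text
t: 15.75
ee_pos: [0.4496, -0.1158, 0.0062]
tcp_rot: [[-0.148, 0.989, 0.001], [0.989, 0.148, -0.0], [-0.0, 0.0, -1.0]]
wrist_force: [-1.9, 0.6, 6.4]
grip_width: 0.568
grasp_force: 60.9
```

Request:
{"fn": "apply_moves", "kwargs": {
  "targets": [0, 0, -0.2, 0, 0, 0, 0, 0, -0.5, 0, 0, 0, 0, 0, -1, 0, 0, 0, 0, 0, -1.3, 0, 0, 0, 0, 0, -1.3, 0, 0, 0, 0, 0, -0.7, 0, 0, 0, 0, 0, 0, 0, 0, 0, 0, 0, 0, 0, 0, 0]
}}

```text
t: 16.75
ee_pos: [0.4492, -0.1155, 0.0553]
tcp_rot: [[-0.148, 0.989, -0.0], [0.989, 0.148, 0.0], [0.0, -0.0, -1.0]]
wrist_force: [-0.6, 0.5, -0.5]
grip_width: 0.568
grasp_force: 61.8
```

Run:
```python
from h import *
s=bot.sense(); go((.5966,-.0816,.0055),85.1,s)
c=bot.capture("wrist"); cv2.imwrite("pics/w6.png",c["frame"][:,:,::-1])
g=cv2.cvtColor(c["frame"],cv2.COLOR_RGB2GRAY); w=g[205:345,215:350]; print(np.percentile(w,[5,20,50,80]))
```

```text
t 16.75 shift [ 1.17 15.08  4.97] turn [-3.000e-04 -1.000e-04  2.345e-01] turned-first shift [ 4.64 14.4   4.98] z 0.0553
[ 19.  32.  39. 118.]
```

View pics/w6.png

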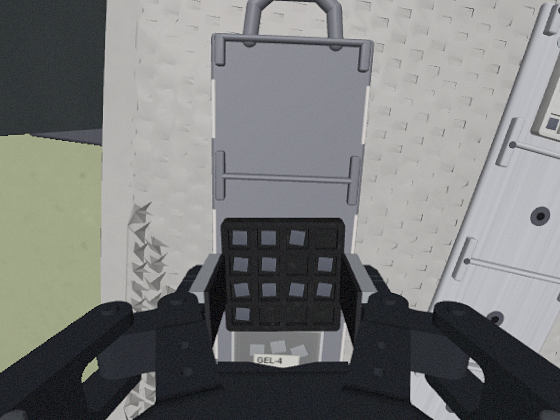

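The black waffle is held level, (220–345, 218–332), centred as the first one was.

Request:
{"fn": "apply_moves", "kwargs": {
  "targets": [0.1, 1.5, 0, 0, 0, 0, 0.25, 3, 0, 0, 0, 0, 0.3, 4, 0, 0, 0, 0, 0.3, 3.5, 0, 0, 0, 0, 0.2, 2.1, 0, 0, 0, 0, 0, 1, 0, 0, 0, 0.117, 0, 0, 0, 0, 0, 0.117, 0, 0, 0, 0, 0, 0]
}}

```text
t: 17.8
ee_pos: [0.5977, -0.0814, 0.0549]
tcp_rot: [[0.083, 0.997, -0.0], [0.997, -0.083, 0.0], [0.0, -0.0, -1.0]]
wrist_force: [0.1, -0.9, -0.3]
grip_width: 0.57
grasp_force: 61.9
```

Run:
```python
from h import *
s=bot.sense(); go((.5966,-.0822,.006),85.1,s)
```

```text
t 17.8 shift [-0.09 -0.1   4.89] turn [-0.0002 -0.0001  0.0024] turned-first shift [-0.09 -0.11  4.89] z 0.0549
```

Request:
{"fn": "apply_moves", "kwargs": {
  "targets": [-0.1, -0.1, 1, 0, 0, 0, 0, 0, 1.3, 0, 0, 0, 0, 0, 1.2, 0, 0, 0, 0, 0, 0.7, 0, 0, 0, 0, 0, 0.3, 0, 0, 0, 0, 0, 0.15, 0, 0, 0, 0, 0, 0.1, 0, 0, 0, 0, 0, 0.05, 0, 0, 0]
}}

```text
t: 18.8
ee_pos: [0.5963, -0.0829, 0.0078]
tcp_rot: [[0.085, 0.996, 0.001], [0.996, -0.085, -0.0], [-0.0, 0.001, -1.0]]
wrist_force: [-0.5, -0.4, 0.1]
grip_width: 0.567
grasp_force: 61.9
```

Request:
{"fn": "apply_moves", "kwargs": {
  "targets": [0, 0, 0.05, 0, 0, 0, 0, 0, 0.03, 0, 0, 0, 0, 0, 0.02, 0, 0, 0, 0, 0, 0, 0, 0, 0, 0, 0, 0, 0, 0, 0, 0, 0, 0, 0, 0, 0, 0, 0, 0, 0, 0, 0, 0, 0, 0, 0, 0, 0]
}}

```text
t: 19.8
ee_pos: [0.596, -0.0828, 0.0065]
tcp_rot: [[0.085, 0.996, 0.0], [0.996, -0.085, -0.0], [-0.0, 0.0, -1.0]]
wrist_force: [0.3, 0.3, -0.2]
grip_width: 0.568
grasp_force: 61.9
```

Request:
{"fn": "apply_moves", "kwargs": {
  "targets": [0, 0, 0.03, 0, 0, 0, 0, 0, 0.02, 0, 0, 0, 0, 0, 0, 0, 0, 0, 0, 0, 0, 0, 0, 0, 0, 0, 0, 0, 0, 0, 0, 0, 0, 0, 0, 0, 0, 0, 0, 0, 0, 0, 0, 0, 0, 0, 0, 0]
}}

```text
t: 20.8
ee_pos: [0.596, -0.0828, 0.0063]
tcp_rot: [[0.085, 0.996, 0.0], [0.996, -0.085, -0.0], [-0.0, 0.0, -1.0]]
wrist_force: [-2.6, 0.6, 5.1]
grip_width: 0.562
grasp_force: 62.5
```

Request:
{"fn": "apply_moves", "kwargs": {
  "targets": [0, 0, 0, 0, 0, 0, 0, 0, 0, 0, 0, 0, 0, 0, 0, 0, 0, 0, 0, 0, 0, 0, 0, 0, 0, 0, 0, 0, 0, 0, 0, 0, 0, 0, 0, 0, 0, 0, 0, 0, 0, 0, 0, 0, 0, 0, 0, 0],
  "grip": 1
}}

```text
t: 21.8
ee_pos: [0.596, -0.0828, 0.006]
tcp_rot: [[0.085, 0.996, 0.0], [0.996, -0.085, -0.0], [-0.0, 0.0, -1.0]]
wrist_force: [-0.1, -0.2, 0.2]
grip_width: 1.001
grasp_force: 0.0
```

Run:
```python
from h import *
go((.4571,-.186,.07),95)
```

```text
t 21.8 shift [-11.46 -12.96  -6.4 ] turn [ 1.000e-04  1.000e-04 -1.723e-01] turned-first shift [ -9.07 -14.73  -6.4 ] z 0.006
```

Request:
{"fn": "apply_moves", "kwargs": {
  "targets": [0, 0, -2.4, 0, 0, 0, 0, 0, -4, 0, 0, 0, -2.4, -2.7, 0, 0, 0, 0, -3.4, -3.8, 0, 0, 0, 0, -3.4, -3.8, 0, 0, 0, 0, -2.25, -2.65, 0, 0, 0, 0, 0, 0, 0, 0, 0, -0.086, 0, 0, 0, 0, 0, -0.086]
}}

```text
t: 22.8
ee_pos: [0.4567, -0.1863, 0.0702]
tcp_rot: [[-0.088, 0.996, 0.0], [0.996, 0.088, -0.0], [-0.0, 0.0, -1.0]]
wrist_force: [-0.3, 0.1, -0.4]
grip_width: 1.0
grasp_force: 0.0
```

Run:
```python
from h import *
s=bot.sense(); go((.4571,-.186,.012),95,s)
c=bot.capture("wrist"); cv2.imwrite("pics/w7.png",c["frame"][:,:,::-1])
```

```text
t 22.8 shift [0.03 0.04 5.82] turn [0.0003 0.0002 0.0013] turned-first shift [0.03 0.04 5.82] z 0.0702
```

View pics/w7.png

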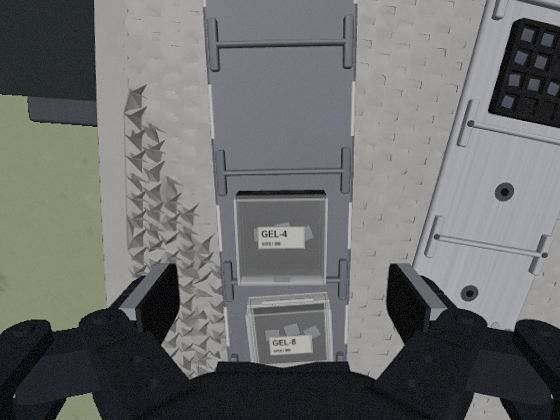

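The gripper is square over the dark-base box at (236–327, 192–285). The black waffle lies flat in carrier nest 2 at the upper right.

Request:
{"fn": "apply_moves", "kwargs": {
  "targets": [0.03, 0.04, 1.2, 0, 0, 0, 0, 0, 1.7, 0, 0, 0, 0, 0, 1.6, 0, 0, 0, 0, 0, 1, 0, 0, 0, 0, 0, 0.4, 0, 0, 0, 0, 0, 0.2, 0, 0, 0, 0, 0, 0, 0, 0, 0, 0, 0, 0, 0, 0, 0]
}}

```text
t: 23.85
ee_pos: [0.4579, -0.1857, 0.0094]
tcp_rot: [[-0.087, 0.996, 0.001], [0.996, 0.087, -0.001], [-0.001, 0.001, -1.0]]
wrist_force: [0.2, 0.2, 1.3]
grip_width: 0.997
grasp_force: 0.0
```

Request:
{"fn": "apply_moves", "kwargs": {
  "targets": [0, 0, 0, 0, 0, 0, 0, 0, 0, 0, 0, 0, 0, 0, 0, 0, 0, 0, 0, 0, 0, 0, 0, 0, 0, 0, 0, 0, 0, 0, 0, 0, 0, 0, 0, 0, 0, 0, 0, 0, 0, 0, 0, 0, 0, 0, 0, 0],
  "grip": 0.3
}}

```text
t: 24.85
ee_pos: [0.458, -0.1858, 0.0095]
tcp_rot: [[-0.087, 0.996, 0.001], [0.996, 0.087, -0.001], [-0.001, 0.001, -1.0]]
wrist_force: [-1.1, -0.3, 5.8]
grip_width: 0.591
grasp_force: 63.9
```

Request:
{"fn": "apply_moves", "kwargs": {
  "targets": [0, 0, -0.2, 0, 0, 0, 0, 0, -0.5, 0, 0, 0, 0, 0, -1, 0, 0, 0, 0, 0, -1.3, 0, 0, 0, 0, 0, -1.3, 0, 0, 0, 0, 0, -0.7, 0, 0, 0, 0, 0, 0, 0, 0, 0, 0, 0, 0, 0, 0, 0]
}}

```text
t: 25.85
ee_pos: [0.4573, -0.1854, 0.0588]
tcp_rot: [[-0.087, 0.996, -0.0], [0.996, 0.087, 0.0], [0.0, -0.0, -1.0]]
wrist_force: [0.5, -0.2, -0.2]
grip_width: 0.588
grasp_force: 63.2
```

Run:
```python
from h import *
s=bot.sense(); go((.5906,-.1515,.0095),85.1,s)
c=bot.capture("wrist"); cv2.imwrite("pics/w8.png",c["frame"][:,:,::-1])
```

```text
t 25.85 shift [ 2.22 13.58  4.92] turn [-0.0004 -0.0002  0.1725] turned-first shift [ 4.51 12.99  4.93] z 0.0588
```

View pics/w8.png

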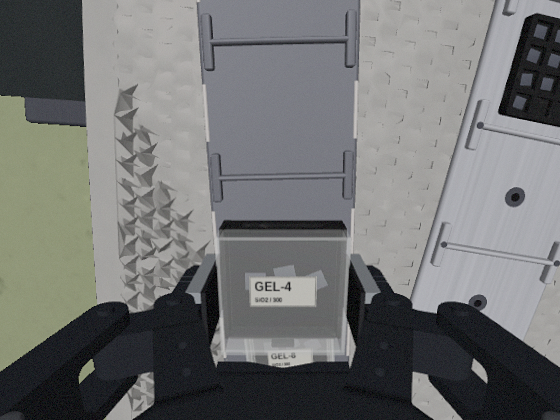

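The dark-base box is held level, lid corners about (219,229), (348,229), (346,338) and (220,340).

Run:
```python
from h import *
s=bot.sense(); c=bot.capture("wrist")
inhand([(219,230),(348,230),(346,338),(220,340)],.0205,s,c)
```

```text
in hand mm [  3.   -0.  -20.5] [0.047  0.0475 0.0461 0.0511]
```

Request:
{"fn": "apply_moves", "kwargs": {
  "targets": [0.2, 1.3, 0, 0, 0, 0, 0.45, 2.6, 0, 0, 0, 0, 0.6, 3.5, 0, 0, 0, 0, 0.55, 3.1, 0, 0, 0, 0, 0.35, 2.0, 0, 0, 0, 0, 0, 1, 0, 0, 0, 0.086, 0, 0, 0, 0, 0, 0.086, 0, 0, 0, 0, 0, 0]
}}

```text
t: 26.95
ee_pos: [0.5908, -0.1519, 0.0585]
tcp_rot: [[0.083, 0.997, -0.0], [0.997, -0.083, 0.0], [0.0, -0.0, -1.0]]
wrist_force: [-0.1, -1.0, -0.8]
grip_width: 0.591
grasp_force: 63.1
```

Run:
```python
from h import *
s=bot.sense(); go((.5906,-.1505,.0095),85.1,s)
```

```text
t 26.95 shift [ 0.14 -0.03  4.9 ] turn [-0.0002 -0.0002  0.0021] turned-first shift [ 0.14 -0.03  4.9 ] z 0.0585
```

Request:
{"fn": "apply_moves", "kwargs": {
  "targets": [0.05, -0.03, 1, 0, 0, 0, 0, 0, 1.3, 0, 0, 0, 0, 0, 1.2, 0, 0, 0, 0, 0, 0.7, 0, 0, 0, 0, 0, 0.3, 0, 0, 0, 0, 0, 0.15, 0, 0, 0, 0, 0, 0.1, 0, 0, 0, 0, 0, 0.05, 0, 0, 0]
}}

```text
t: 27.95
ee_pos: [0.5902, -0.152, 0.0113]
tcp_rot: [[0.085, 0.996, 0.001], [0.996, -0.085, -0.0], [-0.0, 0.001, -1.0]]
wrist_force: [0.2, 0.2, -0.4]
grip_width: 0.591
grasp_force: 63.1
```

Request:
{"fn": "apply_moves", "kwargs": {
  "targets": [0, 0, 0.05, 0, 0, 0, 0, 0, 0.03, 0, 0, 0, 0, 0, 0.02, 0, 0, 0, 0, 0, 0, 0, 0, 0, 0, 0, 0, 0, 0, 0, 0, 0, 0, 0, 0, 0, 0, 0, 0, 0, 0, 0, 0, 0, 0, 0, 0, 0]
}}

```text
t: 28.95
ee_pos: [0.5899, -0.1519, 0.01]
tcp_rot: [[0.085, 0.996, 0.0], [0.996, -0.085, -0.0], [-0.0, 0.0, -1.0]]
wrist_force: [-0.1, 0.1, -1.0]
grip_width: 0.589
grasp_force: 63.1
```

Request:
{"fn": "apply_moves", "kwargs": {
  "targets": [0, 0, 0.03, 0, 0, 0, 0, 0, 0.02, 0, 0, 0, 0, 0, 0.01, 0, 0, 0, 0, 0, 0, 0, 0, 0, 0, 0, 0, 0, 0, 0, 0, 0, 0, 0, 0, 0, 0, 0, 0, 0, 0, 0, 0, 0, 0, 0, 0, 0]
}}

```text
t: 29.95
ee_pos: [0.5899, -0.1519, 0.0096]
tcp_rot: [[0.085, 0.996, 0.0], [0.996, -0.085, -0.0], [-0.0, 0.0, -1.0]]
wrist_force: [-1.8, 0.4, 3.3]
grip_width: 0.593
grasp_force: 63.6
```

Request:
{"fn": "apply_moves", "kwargs": {
  "targets": [0, 0, 0, 0, 0, 0, 0, 0, 0, 0, 0, 0, 0, 0, 0, 0, 0, 0, 0, 0, 0, 0, 0, 0, 0, 0, 0, 0, 0, 0, 0, 0, 0, 0, 0, 0, 0, 0, 0, 0, 0, 0, 0, 0, 0, 0, 0, 0],
  "grip": 1
}}

```text
t: 30.95
ee_pos: [0.5899, -0.1519, 0.0094]
tcp_rot: [[0.085, 0.996, 0.0], [0.996, -0.085, -0.0], [-0.0, 0.0, -1.0]]
wrist_force: [-0.2, 0.1, 0.4]
grip_width: 0.997
grasp_force: 0.0
```

Run:
```python
from h import *
go((.4695,-.2535,.075),98)
```

```text
t 30.95 shift [-11.15 -11.14  -6.56] turn [ 1.000e-04  1.000e-04 -2.246e-01] turned-first shift [ -8.39 -13.34  -6.56] z 0.0094
```

Request:
{"fn": "apply_moves", "kwargs": {
  "targets": [0, 0, -2.5, 0, 0, 0, 0, 0, -4.05, 0, 0, 0, -2.4, -2.4, 0, 0, 0, 0, -3.3, -3.3, 0, 0, 0, 0, -3.3, -3.3, 0, 0, 0, 0, -2.15, -2.15, 0, 0, 0, 0, 0, 0, 0, 0, 0, -0.112, 0, 0, 0, 0, 0, -0.112]
}}

```text
t: 31.95
ee_pos: [0.4689, -0.2539, 0.0751]
tcp_rot: [[-0.141, 0.99, 0.0], [0.99, 0.141, -0.0], [-0.0, 0.0, -1.0]]
wrist_force: [0.2, -1.0, -0.1]
grip_width: 0.998
grasp_force: 0.0
```

Run:
```python
from h import *
import pickle
s=bot.sense(); go((.4695,-.2535,.0095),98,s)
c=bot.capture("wrist"); pickle.dump((s,c),open("w9.pkl","wb")); cv2.imwrite("pics/w9.png",c["frame"][:,:,::-1])
# expected lid corners (z=.03) at the w1 estimate, and nest-3 of the carrier / tray nest 4 rib
g=cv2.cvtColor(c["frame"],cv2.COLOR_RGB2GRAY)
# bright label (on the lid inside) and lid edge lines
e=cv2.HoughLinesP(cv2.Canny(g[170:310,215:350],40,110),1,np.pi/360,25,minLineLength=45,maxLineGap=6)
for l in sorted((e[:,0]+[215,170,215,170]).tolist(),key=lambda l:(abs(l[0]-l[2])>abs(l[1]-l[3]),l[0]+l[1])): print(l)
```

```text
t 31.95 shift [0.04 0.06 6.56] turn [0.0002 0.0002 0.0019] turned-first shift [0.04 0.06 6.56] z 0.0751
[238, 191, 242, 248]
[236, 193, 241, 283]
[233, 200, 239, 297]
[317, 224, 318, 283]
[340, 237, 345, 190]
[322, 283, 322, 200]
[220, 172, 310, 174]
[248, 170, 314, 172]
[260, 271, 338, 271]
[262, 274, 338, 273]
```

The edge lines put the clear box's lid at columns 236–322 and rows 192–283, the same position under the gripper as the previous box. Proceeding.

Request:
{"fn": "apply_moves", "kwargs": {
  "targets": [0.04, 0.05, 1.3, 0, 0, 0, 0, 0, 1.9, 0, 0, 0, 0, 0, 1.7, 0, 0, 0, 0, 0, 1.0, 0, 0, 0, 0, 0, 0.45, 0, 0, 0, 0, 0, 0.2, 0, 0, 0, 0, 0, 0, 0, 0, 0, 0, 0, 0, 0, 0, 0]
}}

```text
t: 33.0
ee_pos: [0.4702, -0.2533, 0.0099]
tcp_rot: [[-0.138, 0.99, 0.001], [0.99, 0.138, -0.001], [-0.001, 0.001, -1.0]]
wrist_force: [0.1, -0.4, -0.1]
grip_width: 1.003
grasp_force: 0.0
```

Request:
{"fn": "apply_moves", "kwargs": {
  "targets": [0, 0, 0, 0, 0, 0, 0, 0, 0, 0, 0, 0, 0, 0, 0, 0, 0, 0, 0, 0, 0, 0, 0, 0, 0, 0, 0, 0, 0, 0, 0, 0, 0, 0, 0, 0, 0, 0, 0, 0, 0, 0, 0, 0, 0, 0, 0, 0],
  "grip": 0.3
}}

```text
t: 34.0
ee_pos: [0.4703, -0.2534, 0.01]
tcp_rot: [[-0.139, 0.99, 0.001], [0.99, 0.139, -0.001], [-0.001, 0.001, -1.0]]
wrist_force: [-0.4, 0.7, 5.4]
grip_width: 0.59
grasp_force: 64.2
```

Request:
{"fn": "apply_moves", "kwargs": {
  "targets": [0, 0, -0.2, 0, 0, 0, 0, 0, -0.5, 0, 0, 0, 0, 0, -1, 0, 0, 0, 0, 0, -1.3, 0, 0, 0, 0, 0, -1.3, 0, 0, 0, 0, 0, -0.7, 0, 0, 0, 0, 0, 0, 0, 0, 0, 0, 0, 0, 0, 0, 0]
}}

```text
t: 35.0
ee_pos: [0.4696, -0.2529, 0.0591]
tcp_rot: [[-0.139, 0.99, -0.0], [0.99, 0.139, 0.0], [0.0, -0.0, -1.0]]
wrist_force: [0.6, 0.7, -0.9]
grip_width: 0.59
grasp_force: 63.5
```

Run:
```python
from h import *
import pickle
s=bot.sense(); go((.5846,-.2213,.0095),85.1,s)
c=bot.capture("wrist"); pickle.dump((s,c),open("w10.pkl","wb")); cv2.imwrite("pics/w10.png",c["frame"][:,:,::-1])
g=cv2.cvtColor(c["frame"],cv2.COLOR_RGB2GRAY)
e=cv2.HoughLinesP(cv2.Canny(g[200:350,210:355],40,110),1,np.pi/360,25,minLineLength=55,maxLineGap=6)
for l in sorted((e[:,0]+[210,200,210,200]).tolist(),key=lambda l:(abs(l[0]-l[2])>abs(l[1]-l[3]),l[0]+l[1])): print(l)
```

```text
t 35.0 shift [ 1.53 11.83  4.96] turn [-4.000e-04 -2.000e-04  2.245e-01] turned-first shift [ 4.13 11.19  4.96] z 0.0591
[224, 236, 229, 332]
[216, 259, 219, 314]
[337, 320, 340, 243]
[346, 311, 350, 240]
[340, 348, 347, 238]
[223, 222, 349, 222]
[217, 235, 344, 235]
[210, 242, 350, 242]
[215, 239, 349, 239]
[250, 225, 306, 225]
[215, 327, 349, 327]
[224, 336, 341, 336]
[224, 338, 341, 338]
```

Request:
{"fn": "apply_moves", "kwargs": {
  "targets": [0.2, 1.1, 0, 0, 0, 0, 0.3, 2.3, 0, 0, 0, 0, 0.5, 3, 0, 0, 0, 0, 0.4, 2.7, 0, 0, 0, 0, 0.25, 1.7, 0, 0, 0, 0, 0, 1, 0, 0, 0, 0.112, 0, 0, 0, 0, 0, 0.112, 0, 0, 0, 0, 0, 0]
}}

```text
t: 36.05
ee_pos: [0.5848, -0.2198, 0.0589]
tcp_rot: [[0.083, 0.997, -0.0], [0.997, -0.083, 0.0], [0.0, -0.0, -1.0]]
wrist_force: [-0.1, -0.2, -1.1]
grip_width: 0.596
grasp_force: 63.5
```

Run:
```python
from h import *
s=bot.sense(); go((.5848,-.2200,.0095),85.1,s)
c=bot.capture("wrist"); cv2.imwrite("pics/w11.png",c["frame"][:,:,::-1])
```

```text
t 36.05 shift [-0.02 -0.    4.94] turn [-0.0004 -0.0003  0.0024] turned-first shift [-0.02 -0.    4.94] z 0.0589
```

Request:
{"fn": "apply_moves", "kwargs": {
  "targets": [0, 0, 1, 0, 0, 0, 0, 0, 1.3, 0, 0, 0, 0, 0, 1.2, 0, 0, 0, 0, 0, 0.7, 0, 0, 0, 0, 0, 0.3, 0, 0, 0, 0, 0, 0.15, 0, 0, 0, 0, 0, 0.1, 0, 0, 0, 0, 0, 0.05, 0, 0, 0]
}}

```text
t: 37.1
ee_pos: [0.5847, -0.2205, 0.0117]
tcp_rot: [[0.085, 0.996, 0.001], [0.996, -0.085, -0.0], [-0.0, 0.001, -1.0]]
wrist_force: [-0.8, 1.0, -1.1]
grip_width: 0.591
grasp_force: 63.5
```

Request:
{"fn": "apply_moves", "kwargs": {
  "targets": [0, 0, 0.05, 0, 0, 0, 0, 0, 0.03, 0, 0, 0, 0, 0, 0.02, 0, 0, 0, 0, 0, 0, 0, 0, 0, 0, 0, 0, 0, 0, 0, 0, 0, 0, 0, 0, 0, 0, 0, 0, 0, 0, 0, 0, 0, 0, 0, 0, 0]
}}

```text
t: 38.1
ee_pos: [0.5844, -0.2203, 0.0104]
tcp_rot: [[0.085, 0.996, -0.0], [0.996, -0.085, -0.0], [-0.0, -0.0, -1.0]]
wrist_force: [0.1, 0.1, -0.3]
grip_width: 0.592
grasp_force: 63.5
```

Request:
{"fn": "apply_moves", "kwargs": {
  "targets": [0, 0, 0.03, 0, 0, 0, 0, 0, 0.02, 0, 0, 0, 0, 0, 0.01, 0, 0, 0, 0, 0, 0, 0, 0, 0, 0, 0, 0, 0, 0, 0, 0, 0, 0, 0, 0, 0, 0, 0, 0, 0, 0, 0, 0, 0, 0, 0, 0, 0]
}}

```text
t: 39.1
ee_pos: [0.5844, -0.2203, 0.01]
tcp_rot: [[0.085, 0.996, 0.0], [0.996, -0.085, -0.0], [-0.0, 0.0, -1.0]]
wrist_force: [-1.7, 1.5, 4.3]
grip_width: 0.592
grasp_force: 64.1
```

Request:
{"fn": "apply_moves", "kwargs": {
  "targets": [0, 0, 0, 0, 0, 0, 0, 0, 0, 0, 0, 0, 0, 0, 0, 0, 0, 0, 0, 0, 0, 0, 0, 0, 0, 0, 0, 0, 0, 0, 0, 0, 0, 0, 0, 0, 0, 0, 0, 0, 0, 0, 0, 0, 0, 0, 0, 0],
  "grip": 1
}}

```text
t: 40.1
ee_pos: [0.5844, -0.2204, 0.0098]
tcp_rot: [[0.085, 0.996, 0.0], [0.996, -0.085, -0.0], [-0.0, 0.0, -1.0]]
wrist_force: [-0.2, -0.2, 0.6]
grip_width: 1.001
grasp_force: 0.0
```

Request:
{"fn": "apply_moves", "kwargs": {
  "targets": [0, 0, -1.5, 0, 0, 0, 0, 0, -3.5, 0, 0, 0, 0, 0, -4, 0, 0, 0, 0, 0, -4, 0, 0, 0, 2, -0.5, -4, 0, 0, 0, 3, -1, -2, 0, 0, 0, 2.5, -1, 0, 0, 0, 0, 0, 0, 0, 0, 0, 0]
}}

```text
t: 41.1
ee_pos: [0.5657, -0.1421, 0.2016]
tcp_rot: [[0.083, 0.997, 0.002], [0.997, -0.083, -0.001], [-0.0, 0.002, -1.0]]
wrist_force: [-0.2, 0.0, -0.5]
grip_width: 1.004
grasp_force: 0.0
```

Run:
```python
from h import *
import pickle
s=bot.sense(); c=bot.capture("wrist"); pickle.dump((s,c),open("wf.pkl","wb")); f=c["frame"]
P=proj(c,[(.6025,-.012,.02),(.5846,-.2213,.02)],s); print(s["ee_pos"],P)
x0=int(max(0,P[:,0].min()-75)); x1=int(P[:,0].max()+75); y0=int(max(0,P[:,1].min()-60)); y1=int(P[:,1].max()+60); print(x0,x1,y0,y1)
k=min(800/(x1-x0),600/(y1-y0)); cv2.imwrite("pics/final.png",cv2.resize(f[y0:y1,x0:x1,::-1],None,fx=k,fy=k,interpolation=cv2.INTER_CUBIC)[:600,:800]); print(k)
```

```text
[ 0.56570967 -0.14206013  0.20155516] [[312.68035907  37.5483363 ]
 [307.53346465 264.8210598 ]]
232 387 0 324
1.8518518518518519
```

View pics/final.png

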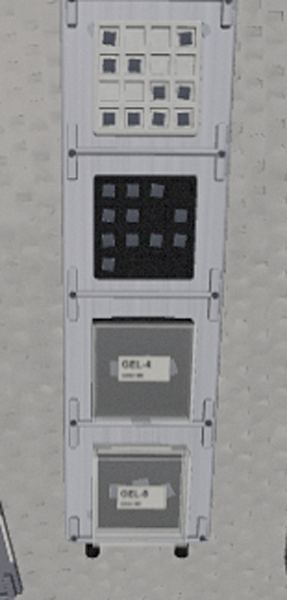

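The four packs lie in nests 1–4 in the right order, with the bumpers at the far end at (92,550) and (180,550). I'll check numerically where the boxes sit in their nests.

Run:
```python
from h import *
import pickle
s,c=pickle.load(open("wf.pkl","rb")); k=1.85185
h0=np.array([.59355,-.11665]); a=np.radians(85.1); u=np.array([np.cos(a),np.sin(a)]); v=np.array([np.sin(a),-np.cos(a)])
def rep(n,L,z,x):
    B=ray(c,[(p/k+232,q/k) for p,q in L],z,s)[:,:2]-h0
    X=B@u*1000-x; Y=B@v*1000; print(n,"row",X.round(1),"mean",X.mean().round(1),"across",Y.round(1),Y.mean().round(1))
rep("light",[(97,24),(201,26),(198,136),(93,132)],.014,105)
rep("dark",[(94,176),(200,176),(196,280),(93,278)],.014,35)
rep("gd",[(92,322),(194,322),(193,420),(92,418)],.03,-35)
rep("gc",[(93,449),(188,449),(184,541),(95,541)],.03,-105)
g=cv2.cvtColor(c["frame"],cv2.COLOR_RGB2GRAY)
e=cv2.HoughLinesP(cv2.Canny(g[225:300,275:345],30,90),1,np.pi/360,18,minLineLength=28,maxLineGap=5)[:,0]+[275,225,275,225]
for l in e:
    if abs(l[1]-l[3])<5: print(l,[(((ray(c,[((l[0]+l[2])/2,(l[1]+l[3])/2)],z,s)[0,:2]-h0)@u)*1000+105).round(1) for z in(.006,.0115,.018,.03)])
```

```text
light row [ 20.9  20.4 -28.3 -26.9] mean -3.5 across [-24.3  24.1  24.6 -26. ] -0.4
dark row [ 22.8  23.2 -27.3 -26.6] mean -2.0 across [-25.5  26.3  26.4 -25.8] 0.4
gd row [ 23.5  23.7 -26.7 -25.7] mean -1.3 across [-26.2  23.8  25.5 -26.1] -0.8
gc row [ 27.5  27.6 -25.2 -25.2] mean 1.2 across [-25.5  23.6  23.7 -24.3] -0.6
[313 226 344 226] [np.float64(36.5), np.float64(38.3), np.float64(40.3), np.float64(44.1)]
[284 247 335 247] [np.float64(13.7), np.float64(15.8), np.float64(18.3), np.float64(22.9)]
[281 289 333 289] [np.float64(-34.3), np.float64(-31.4), np.float64(-28.0), np.float64(-21.7)]
[282 239 323 239] [np.float64(22.5), np.float64(24.4), np.float64(26.8), np.float64(31.1)]
[294 292 322 292] [np.float64(-37.9), np.float64(-35.0), np.float64(-31.5), np.float64(-25.0)]
[304 230 342 228] [np.float64(33.3), np.float64(35.1), np.float64(37.2), np.float64(41.1)]
[275 231 308 231] [np.float64(31.1), np.float64(32.9), np.float64(35.1), np.float64(39.1)]
[292 245 334 245] [np.float64(15.9), np.float64(18.0), np.float64(20.5), np.float64(25.0)]
[292 249 335 249] [np.float64(11.5), np.float64(13.7), np.float64(16.2), np.float64(20.9)]
[280 285 326 285] [np.float64(-29.6), np.float64(-26.8), np.float64(-23.4), np.float64(-17.3)]
[286 242 332 240] [np.float64(20.3), np.float64(22.3), np.float64(24.7), np.float64(29.1)]
[282 295 314 294] [np.float64(-40.9), np.float64(-37.9), np.float64(-34.3), np.float64(-27.8)]
[291 262 324 262] [np.float64(-3.0), np.float64(-0.7), np.float64(2.2), np.float64(7.4)]
```

All four packs sit inside their nests: offsets are 3.5 mm or less, and the placing contact heights matched the grasp heights. Handing in.

```bash
python3 -c "
from rig import bot
print(bot.finish_job())"
```

```text
the job is handed in; nothing more can be done
None
```

All four packs are in the carrier at the same positions they had in the tray, counted from the ring end (1 white waffle, 2 black waffle, 3 dark box, 4 clear box), and the job was handed in at about 41 s with no result returned.

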